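# Find the socket that fits the terminal nut

## Robot

A 7-joint arm with a two-finger parallel gripper is mounted at the origin on the work surface. World frame = base frame: x ahead of the robot, y to its left, z up, the work surface at z = 0. Lengths are in m, angles in rad, forces in N, time in s.
With the tool pointing down it reaches from about 0.4 to 0.85 m from the base axis. Payload 4.5 kg.
Tool frame: the origin (TCP) lies midway between the tips of the shut fingers; the grasp point (between the pads) lies env.grip_point_offset behind it (env.grip_point_offset is the distance from the TCP to the grasp point, in m); x points along the fingers, z is the direction in which the jaws open and shut, and the axes are right-handed (so a half turn about x gives the same grasp; the last joint's range is limited). The gripper opens to 88 mm and grips with 3 to 60 N. Pads are 18 mm wide; open, the fingers measure 123 mm over their backs; the gripper's body (75 mm by 187 mm) begins 45 mm behind the grasp point.
Start: joints at [1.286, 0.689, -0.195, 1.565, 0.157, 0.902, -0.215], TCP at [0.196, -0.594, 0.239] pointing down, gripper open.
Joint ranges: [-3.01, 3.01], [-0.46, 2.08], [-1.47, 1.51], [0.13, 2.56], [-1, 4.14], [0.04, 2.09], [-2.66, 2.66]. Speed limits (rad/s): [2.57, 2.57, 3.14, 3.14, 3.14, 3.14, 3.14].

## Interface

Orientations are given as a rotation vector (axis times angle).
In Python, from station import env gives the robot as it stands.
- The arm moves only by the tool drive_tool, never from a script. Its argument "motion" is a list of rows, each an object of numbers: "gripper": the finger opening in mm, from 0 to 88.1; "x", "y", "z": the shift along the world's x, y, z in mm; "roll": the turn about the world's z in degrees. A call has 1 to 10 rows; each row is the pose to reach, as a shift and turn from the pose commanded when the call began; what a row does not reach only later rows make up. A row lasts 1/10 s, in which the tool goes at most 50 mm and 8.59 degrees, less where a joint would pass 70% of its speed; a pose out of reach is approached as far as the arm can. A call with a gripper value outside its range is refused whole. The fingers move at their own pace and stop on an object; the grip force is fixed at half the most. Time passes only in rows, so rows that repeat a pose let the fingers close. It gives the time, the measured TCP pose, the force and the opening at its end, in the units of the state.
- env.sense(): the state, without advancing time (a new reading comes with each control period).
- env.grab_frame(name): name is "scene" or "side" or "wrist"; returns the picture (400x640x3 uint8, red, green, blue); there is no depth.
- env.camera_params(name): a dict with "fov_y" (degrees; the focal length in pixels is half the picture's height over the tangent of half this angle, whatever the lens; pixels are square), "cx", "cy" (the principal point, pixels), "R" (3x3) and "t" (3): a world point X has camera coordinates R X + t. Camera axes: x right, y down, z forward; pixel columns grow to the right and rows downward; lengths in m; the calibration is good to about 2 mm. A picture is of the moment at which its call begins: read the wrist's pose just before it. camera_params takes no time and is no camera call; for the wrist camera it gives the pose at the moment of the call.
- env.job_done(): hands the job in, once; it reports no verdict.
Trained networks look in the newest picture that a camera, given by its name, has taken for a name from the list of things; names that differ only in an ending like _2 or _b are one class to them, and where a whole thing is asked for, a point or a joint stands for the part that bears it (a point fixed in the world has none). Each returns a list of dicts, best first, with "p" (0 to 1); they miss things now and then, are a little off and sometimes report something else, mostly with a low value. They report only what shows in the picture. A call takes as long as a camera call.
- env.look_for(camera, label): "rect" ([left, top, width, height] in pixels, round what is visible of it).
- env.tip_of(camera, label): "point" ([column, row] in pixels: a listed point, or the origin of a listed thing).
The state is a dict: "time_s": time; "qpos": joint angles; "joint_velocities": joint speeds; "joint_torque": joint torques, N m; "tool_pos": TCP position; "tcp_rot": TCP orientation; "contact_force": force on the tool from outside, world axes, zero at the start; "wrist_torque": the same for the moment, N m; "grip_width": opening from 0.0 (shut) to 1.0 (fully open).
Only numpy, scipy, OpenCV 4.12 (cv2) and the standard library are available. Lean on these libraries where they do the work, as an engineer would, in place of code of your own. Each camera call takes 0.05 s, during which the arm holds its last target.

## Task

Try the sockets from the rack on the hex nut of the trainer's yellow-bordered terminal until you find the one that fits, and seat it fully down over the nut, upright, with its foot on the floor of the well. Finish while still gripping that socket, seated on the nut; do not let go of it. Any socket that does not fit must stand upright on the rack again, and everything else on the bench is to be left where it is.

Things in the scene. Friction and masses are not known exactly. Their poses are not given: they have to be found in the camera images.
- terminal (a point): Floor centre of the yellow-bordered terminal's round well, level with the blue panel's top, 50 mm above the table; axes as trainer, z up. A hex nut stands in the well's middle. The foot of the right socket comes down to this point; a too narrow one stops about 15 mm above it (on the nut), a too wide one 9 mm above it (on the well's rim).
- nut_top (a point): Centre of the nut's top, 15 mm above terminal; axes as trainer, whose x axis passes through the middle of a flat of the nut. A brass stud in it rises 3 mm more. The steel nut, fixed, chamfered at the top, measures 16, 22 or 28 mm across flats; which of them stands here varies from run to run and is for you to find out.
- well_rim (a point): Centre of the well's mouth, 9 mm above terminal: top of a black block 60 x 60 x 9 mm on a yellow border 70 mm square. The well is 32 mm in diameter around the 16 mm nut, 39 mm around the 22 mm nut, 46 mm around the 28 mm nut.
- trainer: Flat training module, fixed: black case, blue panel on top, 220 (x) x 280 (y) x 50 mm; origin at the centre of its underside, z up. Three terminals with black blocks in a row at x = -30 mm, y = -75, 0, 75 mm; only that at y = -75 mm has the yellow border, the others carry the other nut sizes. Behind the row are jacks 6 mm high and a loose relay.
- rack: Grey socket rack, fixed: slab 90 (x) x 250 (y) x 12 mm, origin at the centre of its underside, z up. Three aluminium pegs, 12 mm in diameter, tapered at the tip, rise 14 mm above the slab at x = 0, y = -80, 0, 80 mm. Each carries one socket, in any order, opening down over the peg, its foot on the slab.
- socket_small: Steel socket, green collar and top, 84 mm high, 140 g +-30 %. Origin: centre of its foot (open end), z up. Foot 28 mm across, hex opening 19 mm across flats, 26 mm deep, fits the 16 mm nut; x axis through a flat: yaw must match the terminal's, mod 60 deg, within 5 deg. Full width to z = 33, 27 mm collar at 40 to 44, above it to 84 mm the grip: 18 mm square bar, faces square to x and y.
- socket_medium: Steel socket, orange collar and top, 84 mm high, 200 g +-30 %. Origin: centre of its foot (open end), z up. Foot 35 mm across, hex opening 25 mm across flats, 26 mm deep, fits the 22 mm nut; x axis through a flat: yaw must match the terminal's, mod 60 deg, within 5 deg. Full width to z = 33, 27 mm collar at 40 to 44, above it to 84 mm the grip: 18 mm square bar, faces square to x and y.
- socket_large: Steel socket, red collar and top, 84 mm high, 270 g +-30 %. Origin: centre of its foot (open end), z up. Foot 42 mm across, hex opening 31 mm across flats, 26 mm deep, fits the 28 mm nut; x axis through a flat: yaw must match the terminal's, mod 60 deg, within 5 deg. Full width to z = 33, 27 mm collar at 40 to 44, above it to 84 mm the grip: 18 mm square bar, faces square to x and y.
- multimeter: Grey multimeter, 150 x 75 x 32 mm, lying on the table beyond the rack; origin at its underside's centre. To be left alone.
- screwdriver: Screwdriver with a green handle, 200 mm long, lying on the table between robot and rack; origin under its middle. To be left alone.
- tape_roll: Roll of black tape, 70 mm across, 19 mm high, lying on the table to the right of the rack; origin at its underside's centre. To be left alone.
- jar: Glass jar with a blue cap, 60 mm across, 75 mm high, standing beyond the trainer; origin at its underside's centre. To be left alone.
- relay: Plug-in relay, clear cube 36 mm wide and 30 mm high, standing loose on the trainer's far left part; origin at its underside's centre. To be left alone.
- transformer: Small transformer, 60 x 85 x 56 mm, standing left of the trainer; origin at its underside's centre. To be left alone.
- wrench: Steel open-ended wrench, 180 mm long, lying on the table to the right of the rack; origin under its middle. To be left alone.

How it is judged:
On the way, in this order (a step that is already met when the one before it is completed fails the run):
1. a socket is held clear of the rack (((contact force between the fingers and socket_small above 1 N and z of socket_small in the frame of rack above 0.04 m) or (contact force between the fingers and socket_medium above 1 N and z of socket_medium in the frame of rack above 0.04 m) or (contact force between the fingers and socket_large above 1 N and z of socket_large in the frame of rack above 0.04 m))), for 0.1 s.
2. the fitting socket is held fully seated on the nut of the yellow-bordered terminal (((contact force between the fingers and socket_small above 1 N and z of socket_small in the frame of terminal between -0.003 and 0.003 m and horizontal distance between socket_small and terminal below 0.004 m and angle between socket_small's own z axis and vertical below 0.06 rad) or (contact force between the fingers and socket_medium above 1 N and z of socket_medium in the frame of terminal between -0.003 and 0.003 m and horizontal distance between socket_medium and terminal below 0.004 m and angle between socket_medium's own z axis and vertical below 0.06 rad) or (contact force between the fingers and socket_large above 1 N and z of socket_large in the frame of terminal between -0.003 and 0.003 m and horizontal distance between socket_large and terminal below 0.004 m and angle between socket_large's own z axis and vertical below 0.06 rad))), for 0.3 s.
At the end, for the whole second after the job is handed in: One socket is gripped (over 1 N), upright within 0.06 rad, its foot within 3 mm of the floor of the yellow-bordered well and 4 mm of its centre (only the fitting one can be); the others stand at rest, upright within 0.1 rad, on the rack, untouched by the fingers ((((contact force between the fingers and socket_small above 1 N and z of socket_small in the frame of terminal between -0.003 and 0.003 m and horizontal distance between socket_small and terminal below 0.004 m and angle between socket_small's own z axis and vertical below 0.06 rad) and (z of socket_medium in the frame of rack between 0.008 and 0.017 m and angle between socket_medium's own z axis and vertical below 0.1 rad and x of socket_medium in the frame of rack between -0.04 and 0.04 m and y of socket_medium in the frame of rack between -0.12 and 0.12 m and linear speed of socket_medium below 0.02 m/s and contact force between the fingers and socket_medium below 0.3 N) and (z of socket_large in the frame of rack between 0.008 and 0.017 m and angle between socket_large's own z axis and vertical below 0.1 rad and x of socket_large in the frame of rack between -0.04 and 0.04 m and y of socket_large in the frame of rack between -0.12 and 0.12 m and linear speed of socket_large below 0.02 m/s and contact force between the fingers and socket_large below 0.3 N)) or ((contact force between the fingers and socket_medium above 1 N and z of socket_medium in the frame of terminal between -0.003 and 0.003 m and horizontal distance between socket_medium and terminal below 0.004 m and angle between socket_medium's own z axis and vertical below 0.06 rad) and (z of socket_small in the frame of rack between 0.008 and 0.017 m and angle between socket_small's own z axis and vertical below 0.1 rad and x of socket_small in the frame of rack between -0.04 and 0.04 m and y of socket_small in the frame of rack between -0.12 and 0.12 m and linear speed of socket_small below 0.02 m/s and contact force between the fingers and socket_small below 0.3 N) and (z of socket_large in the frame of rack between 0.008 and 0.017 m and angle between socket_large's own z axis and vertical below 0.1 rad and x of socket_large in the frame of rack between -0.04 and 0.04 m and y of socket_large in the frame of rack between -0.12 and 0.12 m and linear speed of socket_large below 0.02 m/s and contact force between the fingers and socket_large below 0.3 N)) or ((contact force between the fingers and socket_large above 1 N and z of socket_large in the frame of terminal between -0.003 and 0.003 m and horizontal distance between socket_large and terminal below 0.004 m and angle between socket_large's own z axis and vertical below 0.06 rad) and (z of socket_small in the frame of rack between 0.008 and 0.017 m and angle between socket_small's own z axis and vertical below 0.1 rad and x of socket_small in the frame of rack between -0.04 and 0.04 m and y of socket_small in the frame of rack between -0.12 and 0.12 m and linear speed of socket_small below 0.02 m/s and contact force between the fingers and socket_small below 0.3 N) and (z of socket_medium in the frame of rack between 0.008 and 0.017 m and angle between socket_medium's own z axis and vertical below 0.1 rad and x of socket_medium in the frame of rack between -0.04 and 0.04 m and y of socket_medium in the frame of rack between -0.12 and 0.12 m and linear speed of socket_medium below 0.02 m/s and contact force between the fingers and socket_medium below 0.3 N)))); the arm keeps its last pose, push and grip.
It fails at once if a bystander is moved more than 30 mm (distance of any of multimeter, screwdriver, tape_roll, jar, relay, transformer, wrench from where it was at the start of the episode above 0.03 m).
It also fails if it takes over 72 s, if anything falls off the work surface, if the arm or the gripper's body presses on something with over 40 N, if the wrist force passes 120 N, or if a joint passes its speed limit or range.

## Working session

There is one attempt and no reset: what is moved stays moved. The work goes in short steps, Python scripts to look and compute and a tool call to move; the robot and the scene stay as the last step left them, time stands still between calls to the robot, and variables do not carry over. Pictures are saved under pics/ and viewed, and the job is handed in when it is done.

Besides the shell and the picture viewer there is one more tool, called after "Call:" as name(argument=value, ...), one argument or row to a line, values as JSON. drive_tool: Moves the arm, as the interface text tells. Its arguments: {"type":"object","properties":{"motion":{"type":"array","items":{"type":"object","properties":{"gripper":{"type":"number"},"x":{"type":"number"},"y":{"type":"number"},"z":{"type":"number"},"roll":{"type":"number"}}}}},"required":["motion"]}

```bash
mkdir -p pics; ls
python3 - <<'E'
from station import env
import cv2,numpy as np
print(env.sense()); print(env.grip_point_offset)
for n in ["scene","side","wrist"]:
    f=env.grab_frame(n); cv2.imwrite(f"pics/{n}0.png",f[:,:,::-1]); p=env.camera_params(n); print(n,p)
    for l in ["terminal","nut_top","well_rim","socket_small","socket_medium","socket_large","rack","trainer"]:
        t=env.tip_of(n,l); print(l,[(np.round(d["point"],1).tolist(),round(d["p"],2)) for d in t[:3]])
print(env.sense()["time_s"])
E
```

```text
pics
{'time_s': 0.0, 'qpos': array([ 1.28577592,  0.68998393, -0.19452214,  1.56639609,  0.15733018,
        0.90249734, -0.2151074 ]), 'joint_velocities': array([-0.00144929, -0.00070153,  0.0002319 , -0.00011876,  0.00012406,
        0.00060942, -0.00148442]), 'joint_torque': array([-6.32422780e-05, -5.27558649e+01, -1.26648981e+00, -1.53426254e+01,
       -5.25027013e-02,  6.46098619e-03,  1.55447347e-04]), 'tool_pos': array([ 0.19564524, -0.59289328,  0.23789642]), 'tcp_rot': array([ 0.97216498,  1.3450258 , -0.97054845]), 'contact_force': array([0.37190563, 0.07169619, 0.17131732]), 'wrist_torque': array([ 0.01118624,  0.02826668, -0.05557441]), 'grip_width': 0.9999111672527459}
0.0187
scene {'fov_y': 50.33076475434719, 'cx': 315.76943960977326, 'cy': 198.02223946559243, 'R': array([[ 0.81412142,  0.58046965,  0.01616482],
       [ 0.34576566, -0.46220377, -0.81658666],
       [-0.46653233,  0.67038993, -0.57699646]]), 't': array([-0.438031  , -0.14855921,  1.65225976])}
terminal [([321.5, 179.3], 0.76)]
nut_top [([322.0, 176.9], 0.94)]
well_rim [([320.5, 178.4], 0.94), ([331.5,
[... 588 characters left out ...]
, 220.3], 0.66)]
socket_small [([324.6, 188.9], 0.64)]
socket_medium [([276.5, 185.0], 0.51), ([315.6, 182.0], 0.42)]
socket_large [([344.9, 359.8], 0.59), ([317.8, 166.9], 0.42), ([299.5, 260.3], 0.29)]
rack [([320.6, 183.0], 0.69)]
trainer [([320.4, 252.1], 0.63)]
wrist {'fov_y': 61.83736396118146, 'cx': 322.9122573621711, 'cy': 201.24697737394138, 'R': array([[ 3.13815862e-01, -9.49483800e-01, -3.44639499e-04],
       [-9.06973424e-01, -2.99873024e-01,  2.95762367e-01],
       [-2.80924924e-01, -9.25023431e-02, -9.55261484e-01]]), 't': array([-0.62512706, -0.04151868,  0.39203919])}
terminal []
nut_top []
well_rim []
socket_small []
socket_medium []
socket_large []
rack []
trainer []
1.35
```

View pics/scene0.png

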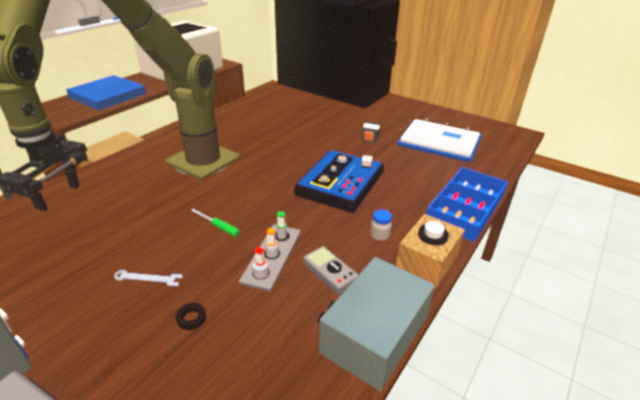

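View pics/side0.png

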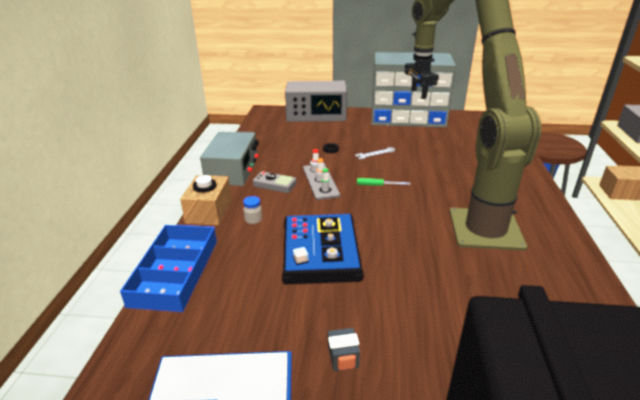

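View pics/wrist0.png

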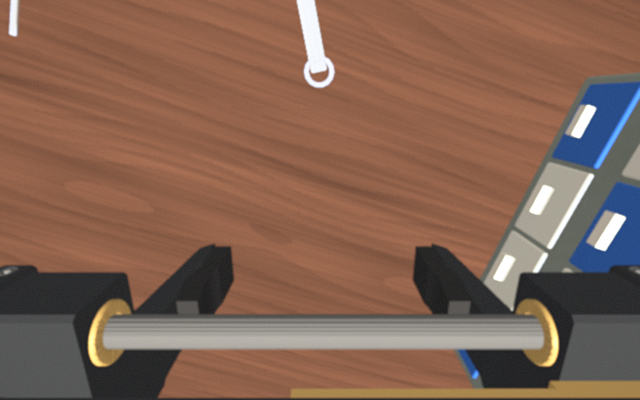

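```bash
cat > h.py <<'E'
from station import env
import cv2,numpy as np
def K(p):
    f=200/np.tan(np.radians(p["fov_y"]/2)); return f,p["cx"],p["cy"]
def ray(p,uv):
    f,cx,cy=K(p); R=np.array(p["R"]); c=-R.T@np.array(p["t"])
    d=R.T@np.array([(uv[0]-cx)/f,(uv[1]-cy)/f,1]); return c,d
def onz(p,uv,z):
    c,d=ray(p,uv); return c+d*(z-c[2])/d[2]
def proj(p,X):
    f,cx,cy=K(p); q=np.array(p["R"])@np.array(X)+p["t"]; return np.array([cx+f*q[0]/q[2],cy+f*q[1]/q[2]])
def tip(n,l): return [(np.round(d["point"],1).tolist(),round(d["p"],2)) for d in env.tip_of(n,l)[:3]]
E
python3 - <<'E'
from h import *
a=env.camera_params("scene");b=env.camera_params("side")
r=lambda x:np.round(x,3)
print("term",r(onz(a,(321.5,179.3),.05)),r(onz(b,(331,222),.05)))
print("nut",r(onz(a,(322,176.9),.065)),r(onz(b,(330,220.5),.065)))
for n,u in (("s",(281.2,235.3)),("m",(271.4,254.5)),("l",(258.9,275.6))): print(n,r(onz(a,u,.012)))
print("s",r(onz(b,(324.6,188.9),.012)),"rack",r(onz(a,(273.8,259.3),0)),r(onz(b,(320.6,183),0)))
print("tr",r(onz(a,(340.6,181.1),0)),r(onz(b,(320.4,252.1),0)))
from scipy.spatial.transform import Rotation as Ro
s=env.sense();print(r(Ro.from_rotvec(s["tcp_rot"]).as_matrix()))
w=env.camera_params("wrist");R=np.array(w["R"]);print("camc",r(-R.T@w["t"]), "tcp px",proj(w,s["tool_pos"]))
for n in ("scene","side"):
    f=cv2.imread(f"pics/{n}0.png")
    c=f[140:300,220:400] if n=="scene" else f[140:290,260:380]
    cv2.imwrite(f"pics/{n}0c.png",cv2.resize(c,None,fx=4,fy=3.7 if n=="scene" else 4,interpolation=cv2.INTER_CUBIC))
E
```

```text
term [0.492 0.097 0.05 ] [0.495 0.077 0.05 ]
nut [0.498 0.091 0.065] [0.497 0.091 0.065]
s [ 0.539 -0.18   0.012]
m [ 0.57  -0.262  0.012]
l [ 0.597 -0.344  0.012]
s [ 0.541 -0.188  0.012] rack [ 0.58  -0.263  0.   ] [ 0.563 -0.251  0.   ]
tr [0.511 0.193 0.   ] [0.52  0.169 0.   ]
[[ 0.     0.95   0.313]
 [-0.     0.313 -0.95 ]
 [-1.    -0.     0.   ]]
camc [ 0.269 -0.57   0.387] tcp px [322.54561669 261.2000411 ]
```

View pics/scene0c.png

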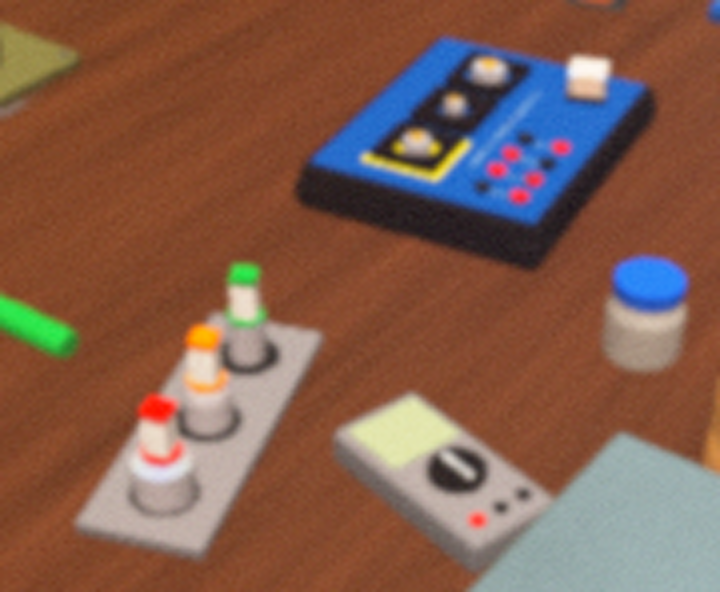

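View pics/side0c.png

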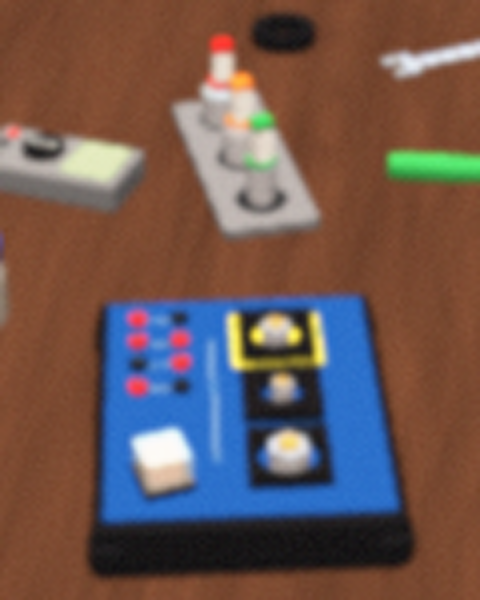

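Call:
drive_tool(
  motion=[
    {"x": 37, "y": 32},
    {"x": 74, "y": 64},
    {"x": 111, "y": 96},
    {"x": 148, "y": 128},
    {"x": 185, "y": 160},
    {"x": 222, "y": 192},
    {"x": 259, "y": 224},
    {"x": 296, "y": 256},
    {"x": 333, "y": 290},
    {"x": 360, "y": 320},
  ],
)

```text
invalid input
```

```bash
cat > look.py <<'E'
import sys
from h import *
tag=sys.argv[1]
s=env.sense();w=env.camera_params("wrist");f=env.grab_frame("wrist");cv2.imwrite(f"pics/{tag}.png",f[:,:,::-1])
print(s["time_s"],np.round(s["tool_pos"],4),np.round(s["contact_force"],1),s["grip_width"])
Z=dict(terminal=.05,nut_top=.065,well_rim=.059,socket_small=.012,socket_medium=.012,socket_large=.012,rack=0,trainer=0)
for l in sys.argv[2:]:
    for u,pr in tip("wrist",l): print(l,u,pr,np.round(onz(w,u,Z[l]),4))
E
python3 look.py w1 socket_small socket_medium socket_large rack
```

```text
1.35 [ 0.1959 -0.5935  0.2388] [ 0.7 -0.7 -0.6] 1.0011140312315348
```

View pics/w1.png

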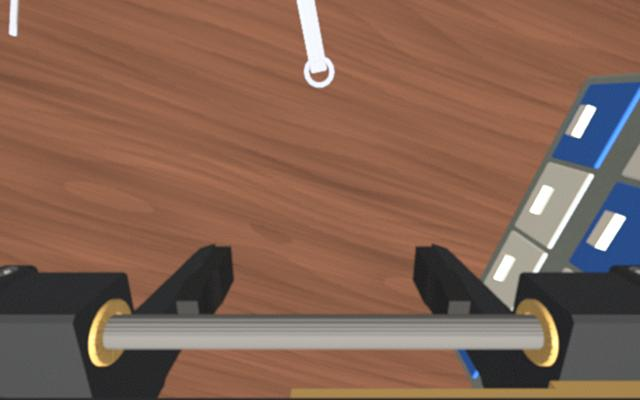

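Call:
drive_tool(
  motion=[
    {"gripper": 88, "x": 37, "y": 32, "z": 0, "roll": 0},
    {"gripper": 88, "x": 74, "y": 64, "z": 0, "roll": 0},
    {"gripper": 88, "x": 111, "y": 96, "z": 0, "roll": 0},
    {"gripper": 88, "x": 148, "y": 128, "z": 0, "roll": 0},
    {"gripper": 88, "x": 185, "y": 160, "z": 0, "roll": 0},
    {"gripper": 88, "x": 222, "y": 192, "z": 0, "roll": 0},
    {"gripper": 88, "x": 259, "y": 224, "z": 0, "roll": 0},
    {"gripper": 88, "x": 296, "y": 256, "z": 0, "roll": 0},
    {"gripper": 88, "x": 333, "y": 290, "z": 0, "roll": 0},
    {"gripper": 88, "x": 360, "y": 320, "z": 0, "roll": 0},
  ],
)

```text
time_s: 2.6
tool_pos: [0.5585, -0.2708, 0.2388]
tcp_rot: [0.971, 1.343, -0.968]
contact_force: [-0.4, -0.2, -0.1]
grip_width: 0.995
```

```bash
python3 look.py w1 socket_small socket_medium socket_large rack
```

```text
2.6 [ 0.5585 -0.2708  0.2388] [-0.4 -0.2 -0.1] 0.9949174273290915
socket_small [241.4, 157.7] 0.9 [ 0.5412 -0.1797  0.012 ]
socket_small [257.2, 320.4] 0.36 [ 0.338  -0.2529  0.012 ]
socket_large [386.9, 153.7] 0.75 [ 0.5973 -0.3339  0.012 ]
rack [318.2, 153.4] 0.57 [ 0.5714 -0.2609  0.    ]
```

View pics/w1.png

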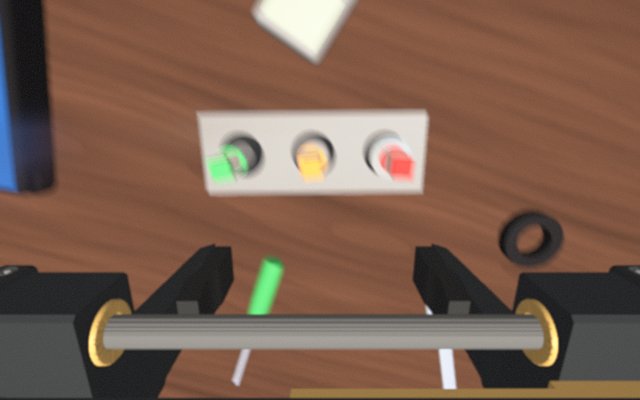

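Call:
drive_tool(
  motion=[
    {"gripper": 88, "x": -7, "y": 45, "z": 0, "roll": 0},
    {"gripper": 88, "x": -15, "y": 90, "z": 0, "roll": 0},
    {"gripper": 88, "x": -22, "y": 135, "z": 0, "roll": 0},
    {"gripper": 88, "x": -30, "y": 180, "z": 0, "roll": 0},
    {"gripper": 88, "x": -37, "y": 225, "z": 0, "roll": 0},
    {"gripper": 88, "x": -45, "y": 270, "z": 0, "roll": 0},
    {"gripper": 88, "x": -52, "y": 315, "z": 0, "roll": 0},
    {"gripper": 88, "x": -60, "y": 360, "z": 0, "roll": 0},
    {"gripper": 88, "x": -60, "y": 360, "z": 0, "roll": 0},
  ],
)

```text
time_s: 3.75
tool_pos: [0.4947, 0.0923, 0.2391]
tcp_rot: [0.968, 1.349, -0.962]
contact_force: [0.6, 0.7, -0.4]
grip_width: 0.997
```

```bash
python3 look.py w2 terminal nut_top well_rim trainer
```

```text
3.75 [0.4947 0.0923 0.2391] [ 0.6  0.7 -0.4] 0.9970698773086477
terminal [326.6, 170.8] 0.62 [0.5007 0.0909 0.05  ]
nut_top [326.2, 173.9] 0.91 [0.5006 0.0914 0.065 ]
well_rim [325.2, 168.8] 0.74 [0.5039 0.0936 0.059 ]
trainer [265.5, 121.6] 0.6 [0.522 0.171 0.   ]
```

View pics/w2.png

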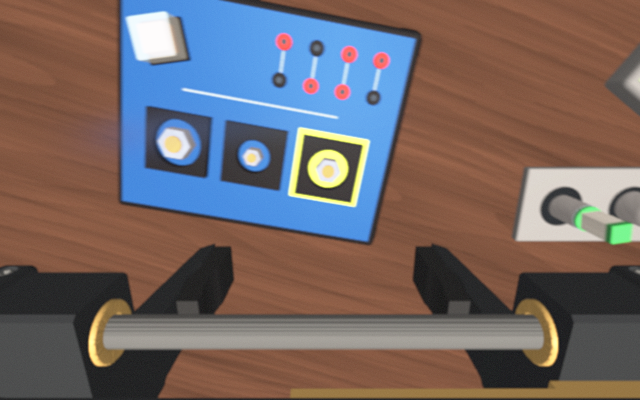

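```bash
cat > yel.py <<'E'
import sys
from h import *
tag=sys.argv[1]
w=env.camera_params("wrist");f=env.grab_frame("wrist")[:,:,::-1].copy();cv2.imwrite(f"pics/{tag}.png",f)
h=cv2.cvtColor(f,cv2.COLOR_BGR2HSV)
m=((h[...,0]>22)&(h[...,0]<36)&(h[...,1]>120)&(h[...,2]>110)).astype(np.uint8)
n,lab,st,ce=cv2.connectedComponentsWithStats(m)
i=1+np.argmax(st[1:,2]*st[1:,3]*(st[1:,4]>150)*(st[1:,2]<150)); print(st[i],ce[i])
x,y,ww,hh=st[i][:4]
c,_=cv2.findContours((lab==i).astype(np.uint8),cv2.RETR_EXTERNAL,cv2.CHAIN_APPROX_NONE)
P=np.array([onz(w,p[0],.05)[:2] for p in c[0]])*1000
r=cv2.minAreaRect(P.astype(np.float32));print("border mm",np.round(r[0],1),np.round(r[1],1),"ang",round(r[2],2))
# inner blobs: well ring
cv2.imwrite(f"pics/{tag}c.png",cv2.resize(f[max(y-20,0):y+hh+20,max(x-20,0):x+ww+20],None,fx=5,fy=5,interpolation=cv2.INTER_CUBIC))
s=env.sense();print(s["time_s"],np.round(s["tool_pos"],4),np.round(s["tcp_rot"],3))
print("nut",tip("wrist","nut_top"),[np.round(onz(w,u,.065),4) for u,p in tip("wrist","nut_top")[:1]])
E
python3 yel.py y1
```

```text
[283 132  69  70 387] [316.11627907 168.37984496]
border mm [502.3  92. ] [64.  63.2] ang 8.77
4.05 [0.4962 0.0838 0.2387] [ 0.974  1.341 -0.975]
nut [([315.5, 169.7], 0.87), ([318.8, 168.3], 0.29)] [array([0.5029, 0.093 , 0.065 ])]
```

View pics/y1c.png

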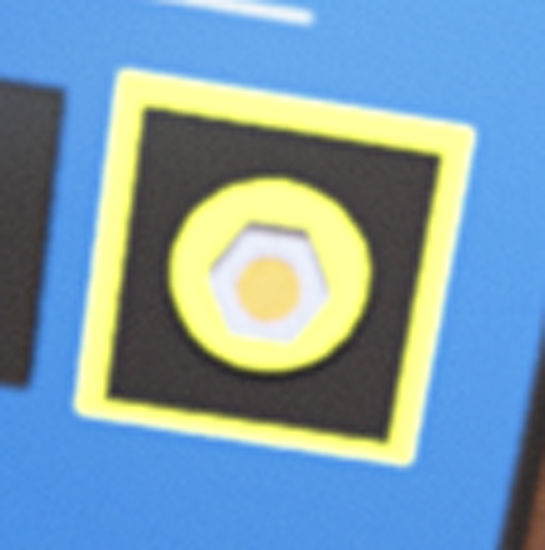

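```bash
cat > yel.py <<'E'
import sys
from h import *
tag=sys.argv[1]
w=env.camera_params("wrist");f=env.grab_frame("wrist")[:,:,::-1].copy();cv2.imwrite(f"pics/{tag}.png",f)
h=cv2.cvtColor(f,cv2.COLOR_BGR2HSV)
m=((h[...,0]>22)&(h[...,0]<36)&(h[...,1]>120)&(h[...,2]>110)).astype(np.uint8)
n,lab,st,ce=cv2.connectedComponentsWithStats(m)
i=1+np.argmax(st[1:,2]*st[1:,3]*(st[1:,4]>150)*(st[1:,2]<150))
x,y,ww,hh=st[i][:4];x0=max(x-5,0);y0=max(y-5,0)
c=f[y0:y+hh+5,x0:x+ww+5];S=8
b=cv2.resize(c,None,fx=S,fy=S,interpolation=cv2.INTER_CUBIC)
cv2.imwrite(f"pics/{tag}c.png",b)
px=lambda p:((p[0]+.5)/S-.5+x0,(p[1]+.5)/S-.5+y0)
B=(b[...,2]>145).astype(np.uint8)
cs,hi=cv2.findContours(B,cv2.RETR_CCOMP,cv2.CHAIN_APPROX_NONE)
for k in range(len(cs)):
    a=cv2.contourArea(cs[k])/S/S
    if a<300: continue
    hole=hi[0][k][3]>=0
    for z in ((.05,) if not hole and a>2500 else (.05,.059) ):
        P=np.array([onz(w,px(p[0]),z)[:2] for p in cs[k]])*1000
        r=cv2.minAreaRect(P.astype(np.float32)); print("hole" if hole else "outer",round(a),"z",z,"c",np.round(r[0],1),np.round(r[1],1),"ang",round(r[2],2))
s=env.sense();print(s["time_s"],np.round(s["tool_pos"],4),np.round(s["tcp_rot"],3))
for l,z in (("nut_top",.065),("terminal",.05),("well_rim",.059)):
    t=tip("wrist",l)
    if t: print(l,t[0],np.round(onz(w,t[0][0],z),4))
E
python3 yel.py y2
```

```text
outer 1213 z 0.05 c [503.   92.4] [40.9 40.1] ang 81.58
outer 1213 z 0.059 c [504.8  92.9] [39.8 39.1] ang 81.58
outer 4997 z 0.05 c [503.5  92.4] [73.4 73.6] ang 8.51
hole 3421 z 0.05 c [502.3  92.1] [61.1 60.1] ang 8.74
hole 3421 z 0.059 c [504.1  92.5] [59.5 58.5] ang 8.74
4.2 [0.4961 0.0851 0.2387] [ 0.973  1.342 -0.973]
nut_top ([320.7, 175.1], 0.75) [0.4993 0.0877 0.065 ]
terminal ([318.6, 169.7], 0.61) [0.5007 0.0905 0.05  ]
well_rim ([316.7, 171.0], 0.64) [0.5007 0.0924 0.059 ]
```

Call:
drive_tool(
  motion=[
    {"gripper": 60, "x": 8, "y": -44, "z": 10, "roll": 0},
    {"gripper": 60, "x": 16, "y": -88, "z": 20, "roll": 0},
    {"gripper": 60, "x": 24, "y": -132, "z": 37, "roll": 0},
    {"gripper": 60, "x": 33, "y": -176, "z": 37, "roll": 0},
    {"gripper": 60, "x": 41, "y": -220, "z": 37, "roll": 0},
    {"gripper": 60, "x": 50, "y": -264, "z": 37, "roll": 0},
    {"gripper": 60, "x": 58, "y": -308, "z": 37, "roll": 0},
    {"gripper": 60, "x": 66, "y": -349, "z": 37, "roll": 0},
    {"gripper": 60, "x": 66, "y": -349, "z": 37, "roll": 0},
    {"gripper": 60, "x": 66, "y": -349, "z": 37, "roll": 0},
  ],
)

```text
time_s: 5.35
tool_pos: [0.5615, -0.2634, 0.2752]
tcp_rot: [0.973, 1.343, -0.973]
contact_force: [-0.3, 1.6, -0.3]
grip_width: 0.68
```

Call:
drive_tool(
  motion=[
    {"gripper": 60, "x": 0, "y": 0, "z": 0, "roll": 0},
    {"gripper": 60, "x": 0, "y": 0, "z": 0, "roll": 0},
    {"gripper": 60, "x": 0, "y": 0, "z": 0, "roll": 0},
  ],
)

```text
time_s: 5.65
tool_pos: [0.5622, -0.261, 0.276]
tcp_rot: [0.97, 1.344, -0.969]
contact_force: [0.7, -0.3, 0.2]
grip_width: 0.676
```

```bash
cat > org.py <<'E'
import sys
from h import *
tag=sys.argv[1]; z=float(sys.argv[2])
w=env.camera_params("wrist");f=env.grab_frame("wrist")[:,:,::-1].copy();cv2.imwrite(f"pics/{tag}.png",f)
S=8
h=cv2.cvtColor(f,cv2.COLOR_BGR2HSV)
m=((h[...,0]>8)&(h[...,0]<24)&(h[...,1]>160)&(h[...,2]>180)).astype(np.uint8)
m[235:]=0
n,lab,st,ce=cv2.connectedComponentsWithStats(m)
i=1+np.argmax(st[1:,4]);x,y,ww,hh=st[i][:4];print(st[i],ce[i])
x0=x-25;y0=y-25
b=cv2.resize(f[y0:y+hh+25,x0:x+ww+25],None,fx=S,fy=S,interpolation=cv2.INTER_CUBIC);cv2.imwrite(f"pics/{tag}c.png",b)
M=cv2.resize((h[y0:y+hh+25,x0:x+ww+25,1].astype(float)*((lab==i)[y0:y+hh+25,x0:x+ww+25])),None,fx=S,fy=S,interpolation=cv2.INTER_LINEAR)
cs,_=cv2.findContours((M>100).astype(np.uint8),cv2.RETR_EXTERNAL,cv2.CHAIN_APPROX_NONE)
c=max(cs,key=cv2.contourArea)
P=np.array([onz(w,((p[0][0]+.5)/S-.5+x0,(p[0][1]+.5)/S-.5+y0),z)[:2] for p in c])*1000
r=cv2.minAreaRect(P.astype(np.float32));print("top mm",np.round(r[0],1),np.round(r[1],1),"ang",round(r[2],2))
s=env.sense();print(s["time_s"],np.round(s["tool_pos"],4),np.round(s["tcp_rot"],3))
for l in ("socket_medium",):
    t=tip("wrist",l)
    if t: print(l,t[0],np.round(onz(w,t[0][0],.012),4))
E
python3 org.py o1 .096
```

```text
[320 162   1   1   1] [320. 162.]
top mm [ 576.3 -253.3] [0.5 0.5] ang 63.62
5.7 [ 0.5621 -0.2613  0.276 ] [ 0.97   1.344 -0.97 ]
socket_medium ([321.8, 156.4], 0.9) [ 0.5686 -0.2574  0.012 ]
```

View pics/o1c.png

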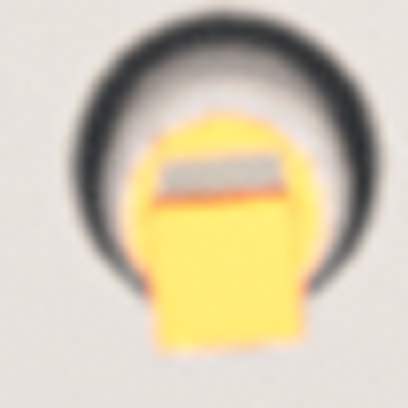

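View pics/o1.png

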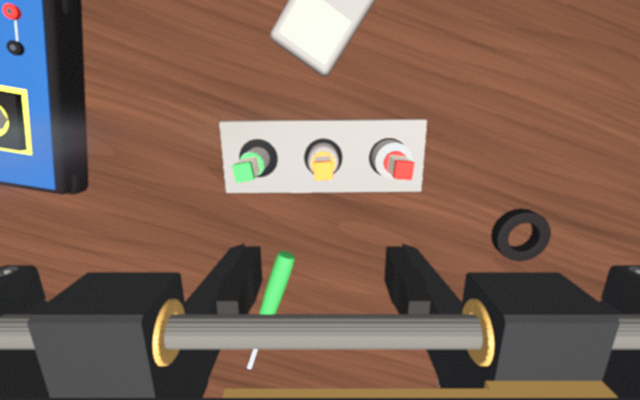

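Run:
```python
from h import *
w=env.camera_params("wrist")
C=[(152,200),(285,191),(305,343),(160,350)]
P=np.array([onz(w,((a+.5)/8-.5+295,(b+.5)/8-.5+137),.096)[:2] for a,b in C])*1000
print(np.round(P,1),P.mean(0))
for i in range(4):
    d=P[(i+1)%4]-P[i];print(round(np.hypot(*d),1),round(np.degrees(np.arctan2(d[1],d[0])),1))
# rack corners from image o1
f=cv2.imread("pics/o1.png");g=cv2.cvtColor(f,cv2.COLOR_BGR2HSV)
m=((g[...,1]<60)&(g[...,2]>170)).astype(np.uint8);m[:100]=0;m[210:]=0
c,_=cv2.findContours(m,cv2.RETR_EXTERNAL,cv2.CHAIN_APPROX_NONE);c=max(c,key=cv2.contourArea)
Q=np.array([onz(w,p[0],.012)[:2] for p in c])*1000
r=cv2.minAreaRect(Q.astype(np.float32));print("rack",r)
s=env.sense();print(s["tool_pos"])
```

```text
[[ 574.6 -247.8]
 [ 580.9 -263.1]
 [ 563.4 -271.7]
 [ 556.8 -254.6]] [ 568.89958984 -259.29714059]
16.5 -67.7
19.5 -153.8
18.3 111.2
19.1 20.9
rack ((568.0635375976562, -259.5937194824219), (89.70516204833984, 251.02069091796875), 18.376604080200195)
[ 0.56207882 -0.2615897   0.27591468]
```

Call:
drive_tool(
  motion=[
    {"gripper": 60, "x": 0, "y": 0, "z": 0, "roll": -8.5},
    {"gripper": 60, "x": 0, "y": 0, "z": 0, "roll": -17},
    {"gripper": 60, "x": 0, "y": 0, "z": 0, "roll": -25.5},
    {"gripper": 60, "x": 0, "y": 0, "z": 0, "roll": -34},
    {"gripper": 60, "x": 0, "y": 0, "z": 0, "roll": -42.5},
    {"gripper": 60, "x": 0, "y": 0, "z": 0, "roll": -51},
    {"gripper": 60, "x": 0, "y": 0, "z": 0, "roll": -59.5},
    {"gripper": 60, "x": 0, "y": 0, "z": 0, "roll": -68},
    {"gripper": 60, "x": 0, "y": 0, "z": 0, "roll": -76.5},
    {"gripper": 60, "x": 0, "y": 0, "z": 0, "roll": -85},
  ],
)

```text
time_s: 6.75
tool_pos: [0.5621, -0.262, 0.2759]
tcp_rot: [2.002, 0.407, -2.001]
contact_force: [0.2, -0.6, 0.6]
grip_width: 0.678
```

Call:
drive_tool(
  motion=[
    {"gripper": 60, "x": 0, "y": 0, "z": 0, "roll": -1},
    {"gripper": 60, "x": 0, "y": 0, "z": 0, "roll": -1},
    {"gripper": 60, "x": 0, "y": 0, "z": 0, "roll": -1},
    {"gripper": 60, "x": 0, "y": 0, "z": 0, "roll": -1},
  ],
)

```text
time_s: 7.15
tool_pos: [0.5619, -0.2625, 0.2758]
tcp_rot: [2.008, 0.397, -2.007]
contact_force: [0.3, -0.0, -0.4]
grip_width: 0.681
```

```bash
cat > rk.py <<'E'
import sys
from h import *
tag=sys.argv[1]
w=env.camera_params("wrist");f=env.grab_frame("wrist")[:,:,::-1].copy();cv2.imwrite(f"pics/{tag}.png",f)
s=env.sense();print(s["time_s"],s["tool_pos"],s["tcp_rot"],s["qpos"])
t=tip("wrist","socket_medium");print(t)
if t: 
    u=t[0][0];print(np.round(onz(w,u,.012),4))
g=cv2.cvtColor(f,cv2.COLOR_BGR2HSV)
m=((g[...,1]<60)&(g[...,2]>170)).astype(np.uint8);m[260:]=0
c,_=cv2.findContours(m,cv2.RETR_EXTERNAL,cv2.CHAIN_APPROX_NONE)
for k in c:
    if cv2.contourArea(k)<2500: continue
    Q=np.array([onz(w,p[0],.012)[:2] for p in k])*1000
    print("rack",cv2.minAreaRect(Q.astype(np.float32)))
p=proj(w,[.568,-.26,.096]);x0,y0=int(p[0])-30,int(p[1])-30
print("crop",x0,y0);cv2.imwrite(f"pics/{tag}c.png",cv2.resize(f[y0:y0+60,x0:x0+60],None,fx=8,fy=8,interpolation=cv2.INTER_CUBIC))
E
python3 rk.py r1
```

```text
7.2 [ 0.56191017 -0.26255127  0.27580152] [ 2.00789892  0.3964136  -2.007627  ] [ 0.19344822  0.65835915  0.30928455  1.55168764 -0.22836506  0.9672241
 -2.17966087]
[([315.1, 163.9], 0.79)]
[ 0.5702 -0.2567  0.012 ]
rack ((746.0332641601562, -210.83119201660156), (75.40367889404297, 153.3036651611328), 74.73186492919922)
rack ((568.0145263671875, -258.5830078125), (90.13105010986328, 249.88775634765625), 18.854625701904297)
rack ((370.7771911621094, -512.303466796875), (152.67919921875, 37.581275939941406), 29.75736427307129)
crop 286 147
```

View pics/r1.png

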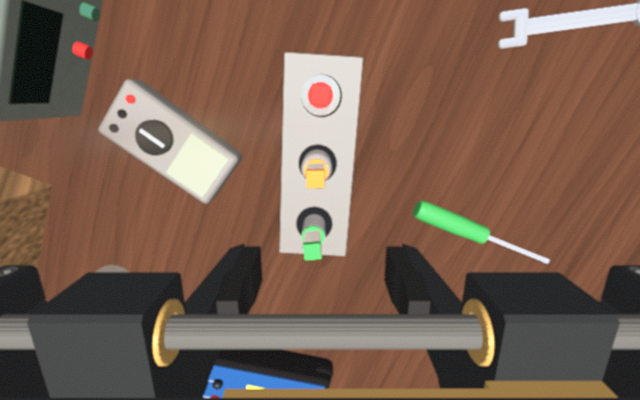

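View pics/r1c.png

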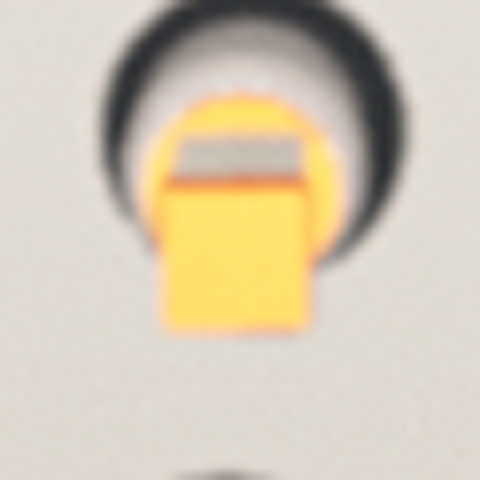

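Run:
```python
from h import *
w=env.camera_params("wrist");print(onz(w,(315.2,178.5),.096))
```

```text
[ 0.56870702 -0.25877957  0.096     ]
```

Call:
drive_tool(
  motion=[
    {"gripper": 44, "x": 0, "y": 0, "z": 0, "roll": 8.5},
    {"gripper": 44, "x": 0, "y": 0, "z": 0, "roll": 17},
    {"gripper": 44, "x": 0, "y": 0, "z": 0, "roll": 25.5},
    {"gripper": 44, "x": 0, "y": 0, "z": 0, "roll": 34},
    {"gripper": 44, "x": 0, "y": 0, "z": 0, "roll": 42.5},
    {"gripper": 44, "x": 0, "y": 0, "z": 0, "roll": 51},
    {"gripper": 44, "x": 0, "y": 0, "z": 0, "roll": 59.5},
    {"gripper": 44, "x": 0, "y": 0, "z": 0, "roll": 68},
    {"gripper": 44, "x": 6, "y": 3, "z": 0, "roll": 76.5},
    {"gripper": 44, "x": 6, "y": 3, "z": 0, "roll": 85},
  ],
)

```text
time_s: 8.25
tool_pos: [0.5686, -0.2591, 0.2758]
tcp_rot: [0.979, 1.339, -0.978]
contact_force: [0.3, 0.9, -0.5]
grip_width: 0.498
```

Call:
drive_tool(
  motion=[
    {"gripper": 44, "x": 0, "y": 0, "z": -40, "roll": 5},
    {"gripper": 44, "x": 0, "y": 0, "z": -80, "roll": 5},
    {"gripper": 44, "x": 0, "y": 0, "z": -110, "roll": 5},
    {"gripper": 44, "x": 0, "y": 0, "z": -130, "roll": 5},
    {"gripper": 44, "x": 0, "y": 0, "z": -140, "roll": 5},
    {"gripper": 44, "x": 0, "y": 0, "z": -140, "roll": 5},
    {"gripper": 44, "x": 0, "y": 0, "z": -140, "roll": 5},
  ],
)

```text
time_s: 8.95
tool_pos: [0.5686, -0.2599, 0.1367]
tcp_rot: [0.918, 1.367, -0.918]
contact_force: [1.0, 0.6, 0.6]
grip_width: 0.5
```

```bash
python3 look.py g1 socket_medium; python3 -c "
from h import *
p=env.camera_params('wrist');print(proj(p,[.568,-.259,.096]),env.sense()['qpos'])"
```

```text
8.95 [ 0.5686 -0.2599  0.1367] [1.  0.6 0.6] 0.4999193334952923
socket_medium [318.5, 193.3] 0.73 [ 0.5667 -0.2569  0.012 ]
[320.52078175 230.37198365] [ 0.42447418  0.81399134 -0.1262108   1.65650969  0.14670488  0.67756147
 -0.95897516]
```

View pics/g1.png

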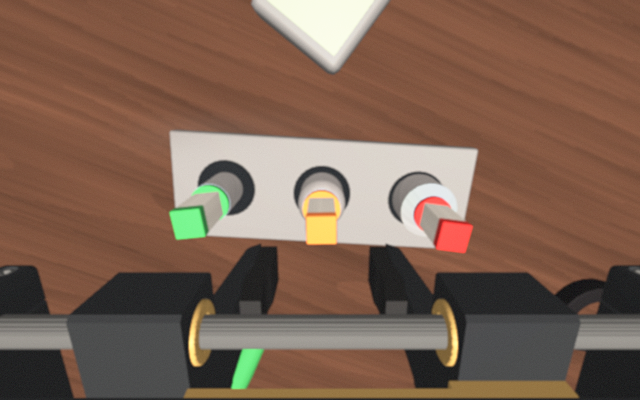

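Call:
drive_tool(
  motion=[
    {"gripper": 44, "x": 0, "y": 0.5, "z": -25, "roll": 0},
    {"gripper": 44, "x": 0, "y": 0.5, "z": -50, "roll": 0},
    {"gripper": 44, "x": 0, "y": 0.5, "z": -68, "roll": 0},
    {"gripper": 44, "x": 0, "y": 0.5, "z": -76, "roll": 0},
    {"gripper": 44, "x": 0, "y": 0.5, "z": -76, "roll": 0},
    {"gripper": 30, "x": 0, "y": 0.5, "z": -76, "roll": 0},
    {"gripper": 20, "x": 0, "y": 0.5, "z": -76, "roll": 0},
    {"gripper": 8, "x": 0, "y": 0.5, "z": -76, "roll": 0},
    {"gripper": 8, "x": 0, "y": 0.5, "z": -76, "roll": 0},
    {"gripper": 8, "x": 0, "y": 0.5, "z": -76, "roll": 0},
  ],
)

```text
time_s: 10.05
tool_pos: [0.5684, -0.2592, 0.0605]
tcp_rot: [0.918, 1.367, -0.918]
contact_force: [-0.6, 0.2, 5.0]
grip_width: 0.201
```

Call:
drive_tool(
  motion=[
    {"gripper": 0, "x": 0, "y": 0, "z": 0, "roll": 0},
    {"gripper": 0, "x": 0, "y": 0, "z": 0, "roll": 0},
    {"gripper": 0, "x": 0, "y": 0, "z": 0, "roll": 0},
  ],
)

```text
time_s: 10.35
tool_pos: [0.5685, -0.2592, 0.0605]
tcp_rot: [0.918, 1.367, -0.918]
contact_force: [-0.3, 0.8, 6.6]
grip_width: 0.201
```

```bash
python3 look.py g2
```

```text
10.35 [ 0.5685 -0.2592  0.0605] [-0.3  0.8  6.6] 0.20095210364405544
```

View pics/g2.png

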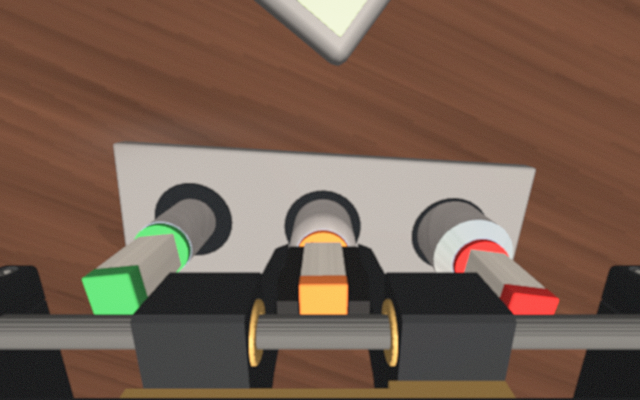

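Call:
drive_tool(
  motion=[
    {"gripper": 0, "x": 0, "y": 0, "z": 10, "roll": 0},
    {"gripper": 0, "x": 0, "y": 0, "z": 30, "roll": 0},
    {"gripper": 0, "x": 0, "y": 0, "z": 60, "roll": 0},
    {"gripper": 0, "x": 0, "y": 0, "z": 90, "roll": 0},
    {"gripper": 0, "x": 0, "y": 0, "z": 115, "roll": 0},
    {"gripper": 0, "x": 0, "y": 0, "z": 115, "roll": 0},
    {"gripper": 0, "x": -5, "y": 30, "z": 115, "roll": 0},
    {"gripper": 0, "x": -12, "y": 65, "z": 115, "roll": -3},
    {"gripper": 0, "x": -19, "y": 100, "z": 115, "roll": -6},
    {"gripper": 0, "x": -26, "y": 140, "z": 115, "roll": -9},
  ],
)

```text
time_s: 11.4
tool_pos: [0.5404, -0.1185, 0.1734]
tcp_rot: [1.039, 1.31, -1.042]
contact_force: [0.1, -0.1, -2.0]
grip_width: 0.2
```

Call:
drive_tool(
  motion=[
    {"gripper": 0, "x": -7, "y": 40, "z": 0, "roll": -2},
    {"gripper": 0, "x": -14, "y": 80, "z": 0, "roll": -4.6},
    {"gripper": 0, "x": -21, "y": 120, "z": 0, "roll": -4.6},
    {"gripper": 0, "x": -29, "y": 160, "z": 0, "roll": -4.6},
    {"gripper": 0, "x": -35, "y": 190, "z": 0, "roll": -4.6},
    {"gripper": 0, "x": -39, "y": 211, "z": 0, "roll": -4.6},
    {"gripper": 0, "x": -39, "y": 211, "z": 0, "roll": -4.6},
    {"gripper": 0, "x": -39, "y": 211, "z": 0, "roll": -4.6},
    {"gripper": 0, "x": -39, "y": 211, "z": 0, "roll": -4.6},
  ],
)

```text
time_s: 12.3
tool_pos: [0.5028, 0.09, 0.1742]
tcp_rot: [1.097, 1.276, -1.1]
contact_force: [-0.5, -0.8, -2.3]
grip_width: 0.197
```

```bash
python3 yel.py y3; python3 -c "
from h import *
from scipy.spatial.transform import Rotation as R
s=env.sense();m=R.from_rotvec(s['tcp_rot']).as_matrix();print(m.round(3),np.degrees(np.arctan2(m[1,2],m[0,2])),s['qpos'][6])
w=env.camera_params('wrist');print(proj(w,s['tool_pos']-[0,0,.049]))"
```

```text
outer 7098 z 0.05 c [501.  92.] [73.8 73.3] ang 8.55
hole 2579 z 0.05 c [501.4  92.1] [63. 61.] ang 8.7
hole 2579 z 0.059 c [504.   92.4] [60.9 58.9] ang 8.7
12.35 [0.5029 0.09   0.1744] [ 1.098  1.275 -1.1  ]
nut_top ([320.0, 197.8], 0.61) [0.5022 0.0921 0.065 ]
terminal ([321.3, 195.0], 0.69) [0.5004 0.0908 0.05  ]
well_rim ([319.8, 193.1], 0.97) [0.5044 0.0926 0.059 ]
[[-0.     0.989  0.149]
 [-0.001  0.149 -0.989]
 [-1.    -0.     0.001]] -81.45073908079725 -1.6781341403862846
[322.60077375 224.85424279]
```

View pics/y3.png

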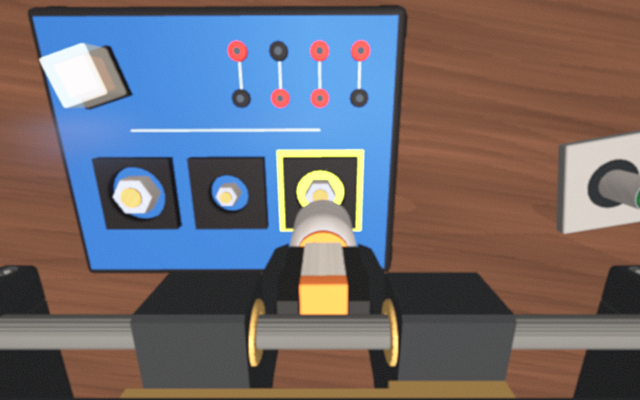

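Call:
drive_tool(
  motion=[
    {"gripper": 0, "x": 0, "y": 2, "z": -20, "roll": 0},
    {"gripper": 0, "x": 0, "y": 2, "z": -40, "roll": 0},
    {"gripper": 0, "x": 0, "y": 2, "z": -48, "roll": 0},
    {"gripper": 0, "x": 0, "y": 2, "z": -52, "roll": 0},
    {"gripper": 0, "x": 0, "y": 2, "z": -52, "roll": 0},
    {"gripper": 0, "x": 0, "y": 2, "z": -52, "roll": 0},
    {"gripper": 0, "x": 0, "y": 2, "z": -52, "roll": 0},
  ],
)

```text
time_s: 13.2
tool_pos: [0.5035, 0.094, 0.1234]
tcp_rot: [1.098, 1.276, -1.096]
contact_force: [-0.1, -0.1, -1.8]
grip_width: 0.205
```

```bash
python3 look.py t1
python3 - <<'E'
from h import *
for n in ("scene","side"):
    p=env.camera_params(n);f=env.grab_frame(n)[:,:,::-1];u=proj(p,[.503,.092,.08]).astype(int)
    cv2.imwrite(f"pics/t1{n}.png",cv2.resize(f[u[1]-35:u[1]+35,u[0]-45:u[0]+45],None,fx=6,fy=6,interpolation=cv2.INTER_CUBIC))
E
```

```text
13.2 [0.5035 0.094  0.1234] [-0.1 -0.1 -1.8] 0.2048322768525756
```

View pics/t1.png

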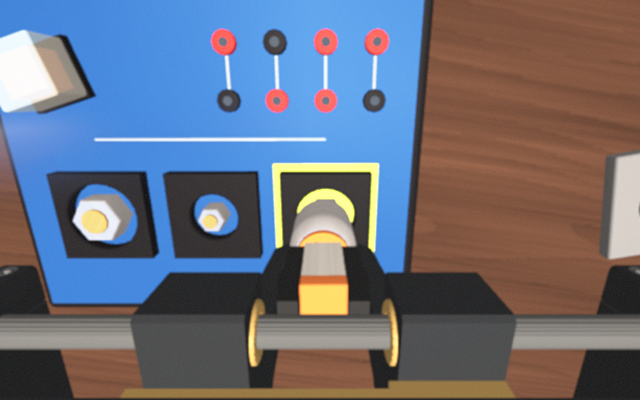

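View pics/t1scene.png

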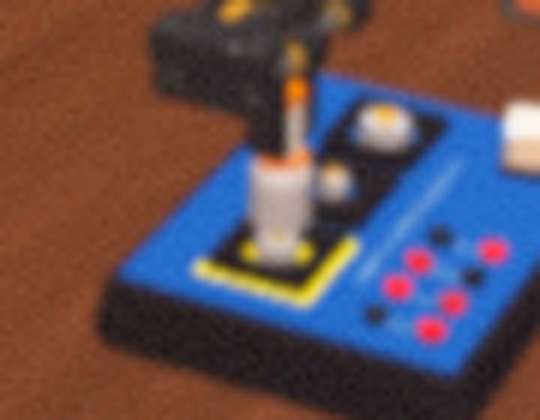

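View pics/t1side.png

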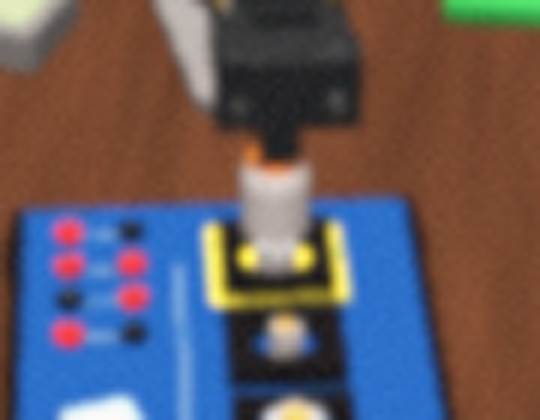

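Call:
drive_tool(
  motion=[
    {"gripper": 0, "x": 0, "y": -1, "z": 0, "roll": 0},
    {"gripper": 0, "x": 0, "y": -1, "z": 0, "roll": 0},
    {"gripper": 0, "x": 0, "y": -1, "z": 0, "roll": 0},
    {"gripper": 0, "x": 0, "y": -1, "z": 0, "roll": 0},
    {"gripper": 0, "x": 0, "y": -1, "z": 0, "roll": 0},
    {"gripper": 0, "x": 0, "y": -1, "z": 0, "roll": 0},
  ],
)

```text
time_s: 13.95
tool_pos: [0.5029, 0.093, 0.1227]
tcp_rot: [1.097, 1.277, -1.097]
contact_force: [0.5, -0.8, -2.1]
grip_width: 0.198
```

```bash
python3 yel.py y4
```

```text
outer 3443 z 0.05 c [495.7  91.9] [51.4 46.8] ang 8.71
outer 1940 z 0.05 c [505.7  92.6] [63.8 72.9] ang 8.7
outer 1940 z 0.059 c [508.7  93.1] [61.2 70. ] ang 8.7
14.0 [0.5029 0.093  0.1227] [ 1.097  1.277 -1.097]
nut_top ([320.0, 229.3], 0.47) [0.4962 0.0937 0.065 ]
```

View pics/y4c.png

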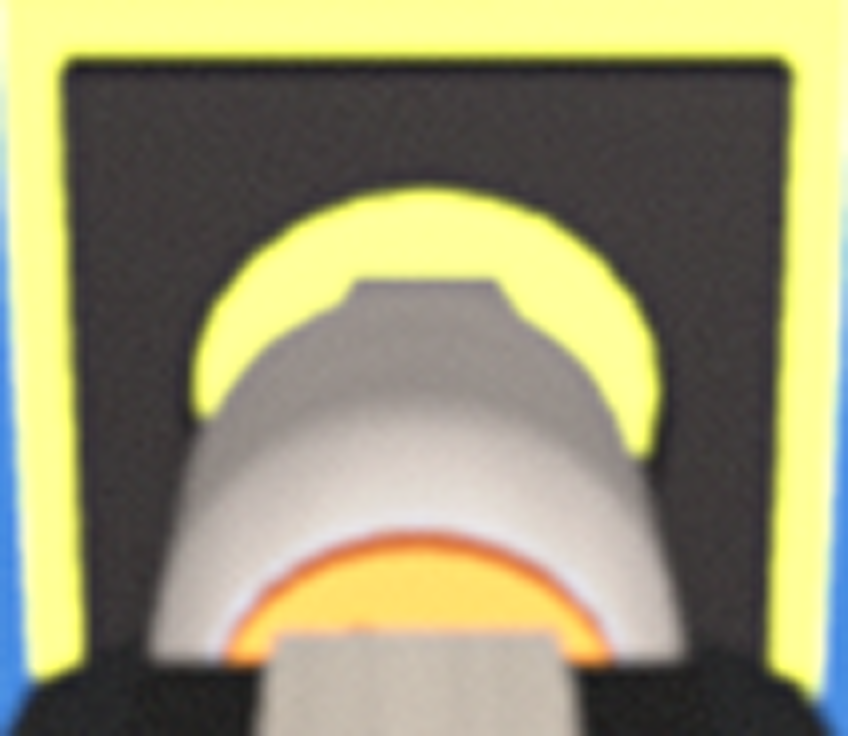

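Call:
drive_tool(
  motion=[
    {"gripper": 0, "x": 0, "y": -0.8, "z": 0, "roll": 0},
    {"gripper": 0, "x": 0, "y": -0.8, "z": -2, "roll": 0},
    {"gripper": 0, "x": 0, "y": -0.8, "z": -4, "roll": 0},
    {"gripper": 0, "x": 0, "y": -0.8, "z": -6, "roll": 0},
    {"gripper": 0, "x": 0, "y": -0.8, "z": -8, "roll": 0},
    {"gripper": 0, "x": 0, "y": -0.8, "z": -9, "roll": 0},
    {"gripper": 0, "x": 0, "y": -0.8, "z": -10, "roll": 0},
    {"gripper": 0, "x": 0, "y": -0.8, "z": -11, "roll": 0},
    {"gripper": 0, "x": 0, "y": -0.8, "z": -12, "roll": 0},
    {"gripper": 0, "x": 0, "y": -0.8, "z": -12, "roll": 0},
  ],
)

```text
time_s: 15.15
tool_pos: [0.5029, 0.0922, 0.1107]
tcp_rot: [1.097, 1.277, -1.097]
contact_force: [-0.0, -0.8, -2.4]
grip_width: 0.201
```

Call:
drive_tool(
  motion=[
    {"gripper": 0, "x": 0, "y": 0, "z": -1.5, "roll": 0},
    {"gripper": 0, "x": 0, "y": 0, "z": -3, "roll": 0},
    {"gripper": 0, "x": 0, "y": 0, "z": -4.5, "roll": 0},
    {"gripper": 0, "x": 0, "y": 0, "z": -6, "roll": 0},
    {"gripper": 0, "x": 0, "y": 0, "z": -7, "roll": 0},
    {"gripper": 0, "x": 0, "y": 0, "z": -8, "roll": 0},
    {"gripper": 0, "x": 0, "y": 0, "z": -9, "roll": 0},
    {"gripper": 0, "x": 0, "y": 0, "z": -10, "roll": 0},
    {"gripper": 0, "x": 0, "y": 0, "z": -10, "roll": 0},
  ],
)

```text
time_s: 16.05
tool_pos: [0.5029, 0.0922, 0.1006]
tcp_rot: [1.097, 1.277, -1.097]
contact_force: [-0.8, 0.4, -1.6]
grip_width: 0.207
```

Call:
drive_tool(
  motion=[
    {"gripper": 0, "x": 0, "y": 0, "z": -0.5, "roll": 0},
    {"gripper": 0, "x": 0, "y": 0, "z": -1, "roll": 0},
    {"gripper": 0, "x": 0, "y": 0, "z": -1.5, "roll": 0},
    {"gripper": 0, "x": 0, "y": 0, "z": -2, "roll": 0},
    {"gripper": 0, "x": 0, "y": 0, "z": -2, "roll": 0},
    {"gripper": 0, "x": 0, "y": 0, "z": -2, "roll": 0},
  ],
)

```text
time_s: 16.65
tool_pos: [0.5029, 0.0922, 0.0987]
tcp_rot: [1.097, 1.277, -1.097]
contact_force: [0.1, 0.2, -3.0]
grip_width: 0.199
```

```bash
python3 look.py f1
python3 - <<'E'
from h import *
for n in ("scene","side"):
    p=env.camera_params(n);f=env.grab_frame(n)[:,:,::-1];u=proj(p,[.503,.092,.08]).astype(int)
    cv2.imwrite(f"pics/f1{n}.png",cv2.resize(f[u[1]-35:u[1]+35,u[0]-45:u[0]+45],None,fx=6,fy=6,interpolation=cv2.INTER_CUBIC))
E
```

```text
16.65 [0.5029 0.0922 0.0987] [ 0.1  0.2 -3. ] 0.19945421406824734
```

View pics/f1.png

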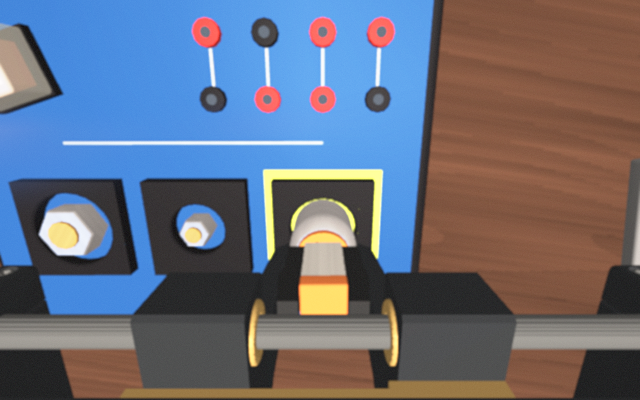

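View pics/f1side.png

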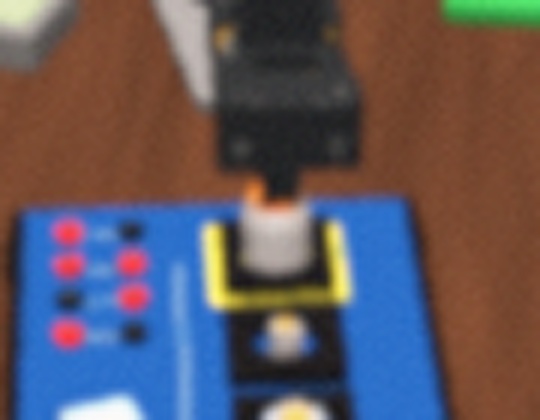

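Call:
drive_tool(
  motion=[
    {"gripper": 0, "x": 0, "y": 0, "z": -0.4, "roll": 0},
    {"gripper": 0, "x": 0, "y": 0, "z": -0.8, "roll": 0},
    {"gripper": 0, "x": 0, "y": 0, "z": -0.8, "roll": 0},
    {"gripper": 0, "x": 0, "y": 0, "z": -0.8, "roll": 0},
  ],
)

```text
time_s: 17.2
tool_pos: [0.503, 0.0923, 0.0985]
tcp_rot: [1.097, 1.277, -1.097]
contact_force: [-1.6, -0.6, 4.6]
grip_width: 0.205
```

Call:
drive_tool(
  motion=[
    {"gripper": 0, "x": 0, "y": 0, "z": 0, "roll": 0},
    {"gripper": 0, "x": 0, "y": 0, "z": 0, "roll": 0},
    {"gripper": 0, "x": 0, "y": 0, "z": 0, "roll": 0},
    {"gripper": 0, "x": 0, "y": 0, "z": 0, "roll": 0},
  ],
)

```text
time_s: 17.6
tool_pos: [0.503, 0.0923, 0.0985]
tcp_rot: [1.097, 1.277, -1.097]
contact_force: [-1.0, 0.1, 5.3]
grip_width: 0.202
```

```bash
python3 look.py f2
python3 - <<'E'
from h import *
f=env.grab_frame("scene")[:,:,::-1];cv2.imwrite("pics/f2s.png",cv2.resize(f[140:300,220:400],None,fx=4,fy=3.7,interpolation=cv2.INTER_CUBIC))
E
```

```text
17.6 [0.503  0.0923 0.0985] [-1.   0.1  5.3] 0.20188687635929217
```

View pics/f2s.png

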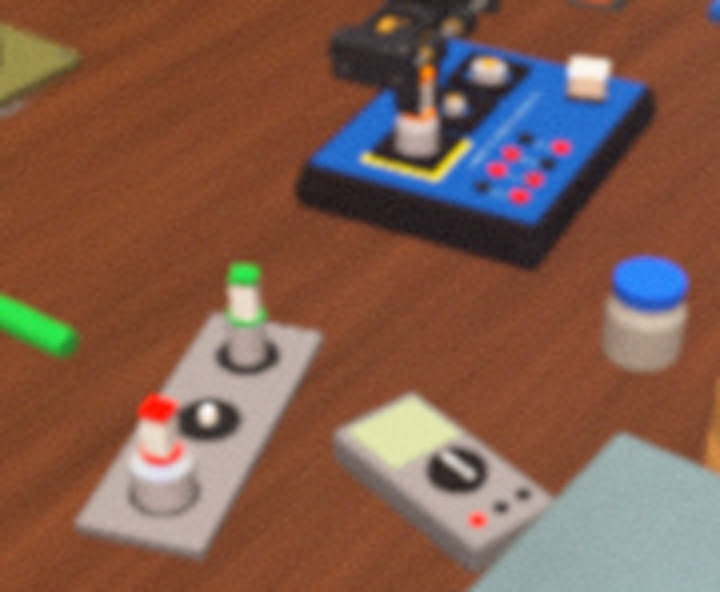

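The picture shows the medium socket (orange collar) seated in the yellow-bordered well. The green and red sockets still stand on the rack, and the other things are where they were.

```bash
python3 -c "
from station import env
print(env.job_done())"
```

```text
the job is handed in; nothing more can be done
None
```

The medium socket (orange) is seated on the nut of the yellow-bordered terminal and still gripped. I handed the job in at about 17.6 s; no verdict is reported.

- **Choosing the socket:** I did not try the small and large sockets. From the wrist camera the well's mouth measured about 39 mm across, which means the 22 mm nut. The nut also looked like the middle size of the three, so I took only the medium socket.
- **Seating:** I gripped it by its square bar, turned it to match the trainer (about 8.6° yaw) and lowered it. It slid over the nut with no resistance.
- **Last checks:**
  - The foot met the floor at its computed height of 0.050 m, with about 7 N of push.
  - The tool was at (0.503, 0.092), about 1 mm from my estimate of the well's centre, and pointing straight down.
  - The fingers had stopped at about 18 mm, the bar's width.
  - The small and large sockets still stand on the rack. Nothing else in the last scene picture had visibly moved; that crop left out the tape roll, the wrench, the transformer and part of the screwdriver.
- **Disagreements:**
  - Position estimates of the nut and well differed by up to about 5 mm in x between the cameras and the networks. I used the wrist camera's measurements of the border, block and well.
  - On the rack, two wrist views at different yaw agreed to about 1 mm.

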